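Take the swinging dip pan off its pivot stand and put it away

ROBOT

A 6-joint arm with a two-finger parallel gripper is mounted at the origin on the work surface. World frame = base frame: x ahead of the robot, y to its left, z up, the work surface at z = 0. Lengths are in mm, angles in rad, forces in N, time in s.
With the tool pointing down it reaches from about 275 to 1000 mm from the base axis. Payload 8.4 kg.
Tool frame: the origin (TCP) lies midway between the tips of the shut fingers; the grasp point (between the pads) lies grip_depth behind it (grip_depth is the distance from the TCP to the grasp point, in mm); z points along the fingers, y is the line along which they close (so a half turn about z gives the same grasp; the last joint's range is limited). The gripper opens to 85 mm and grips with 20 to 120 N. Pads are 22 mm wide; open, the fingers measure 114 mm over their backs; the gripper's body (76 mm by 85 mm) begins 54 mm behind the grasp point. The pads swing forward as they close: fully open they stand 13 mm farther back than shut.
Start: joints at [-1.149, 0.353, 1.633, -0, 1.155, -0.002], TCP at [257.016, -569.711, 231.281] pointing down, gripper open.
Joint ranges: [-2.63, 2.63], [-0.92, 2.1], [0.06, 2.66], [-1.3, 4.44], [0, 2.69], [-3.02, 3.02]. Speed limits (rad/s): [2.22, 2.22, 2.79, 3.14, 3.14, 3.14].

INTERFACE

Orientations are given as [roll, pitch, yaw] about the fixed x, y, z axes, in that order (R = Rz(yaw) Ry(pitch) Rx(roll)).
In Python, from rig import * gives the robot as it stands.
- The arm moves only by the shell command python3 -m creep 'ROWS' [FORCE]. ROWS is JSON, a list of rows, each an object of numbers: "x", "y", "z": the shift along the tool's x, y, z in mm; "rx", "ry", "rz": the turn, a rotation vector about the tool's x, y, z in rad; "hand": the finger opening in mm, from 0 to 85.4. A call has 1 to 20 rows; each row shifts and turns the commanded pose from where the row before left it, along the tool's axes as they then stand; what a row does not reach is not made up. A row lasts 1/8 s, in which the tool goes at most 62.5 mm and 10.7 degrees, less where a joint would pass 70% of its speed; a pose out of reach is approached as far as the arm can. A call with a gripper value outside its range is refused whole. The fingers move at their own pace and stop on an object; FORCE is the grip in N (left out, the last holds). Time passes only in rows, so rows that do not move let the fingers close. It gives the time, the measured TCP pose, the force, the opening and the grip force at its end, in the units of the state.
- sense(): the state, without advancing time (a new reading comes with each control period).
- grab_frame(name): name is "scene" or "side" or "wrist"; returns the picture (480x640x3 uint8, red, green, blue); there is no depth.
- get_calibration(name): a dict with "K" (3x3 intrinsics, pixels), "R" (3x3) and "t" (3): a world point X has camera coordinates R X + t. Camera axes: x right, y down, z forward; pixel columns grow to the right and rows downward; lengths in mm; the calibration is good to about 2 mm. The wrist camera is an equidistant fisheye: a pixel r from the principal point sees the ray r / f radians off the axis. A picture is of the moment at which its call begins: read the wrist's pose just before it. get_calibration takes no time and is no camera call; for the wrist camera it gives the pose at the moment of the call.
- sign_off(): hands the job in; it is judged then, once.
The state is a dict: "clock": time; "qpos": joint angles; "qvel": joint speeds; "joint_efforts": joint torques, N m; "eef_pos": TCP position; "tcp_rot": TCP orientation; "contact_force": force on the tool from outside, world axes, zero at the start; "wrist_torque": the same for the moment, N m; "opening": opening from 0.0 (shut) to 1.0 (fully open); "grasp_force": force on a finger pad.
Only numpy, scipy, OpenCV 4.12 (cv2) and the standard library are available. Lean on these libraries where they do the work, as an engineer would, in place of code of your own. Each camera call takes 0.05 s, during which the arm holds its last target. There are 200 camera calls.

TASK

Lift the swinging metal dip pan off its pivot stand by the bar across its top, keeping it level so that it does not swing or catch, and stand it gently on the open bench and let go. Then take it by its wooden side handle and put it away gently on the deck of the low bench shelf: under the upper board, about in the middle, whole base on the deck, the handle pointing straight out of the shelf's open front. Leave the bottle, hammer and cup alone.

Things in the scene. Friction and masses are not known exactly. Their poses are not given: they have to be found in the camera images.
- pan: Open-topped aluminium pan, 130 (x) x 72 (y) x 60 mm high, 4 mm walls, about 0.3 kg, balanced. Origin: centre of underside; z up out of the mouth. Wooden handle on the -x end; small steel block on the +x end out to x = +79. Starts hanging level by two pins in the stand, free to swing about its y axis, underside 33 mm above the bench; pan and stand axes then agree.
- bar (a point): Centre of the pan's top cross bar: square steel bar 14 x 14 mm along the pan's y, 72 mm long between two straps (18 mm wide in x, y = +-36 to +-40 mm) that rise outside the long walls. 95 mm above the underside, over the pan's middle; highest point of the pan at 102 mm. Axes as the pan's.
- handle (a point): Middle of the pan's wooden side handle (x = -115, y = 0, z = 45 mm in the pan's frame): a straight level bar 100 mm long (x = -65 to -165), 20 mm wide (y), 24 mm high. Axes as the pan's.
- pivot (a point): Point on the trunnion axis, 62 mm above the underside at the pan's middle. Two round pins, 12 mm in diameter, stick out along +-y from the straps and end in 22 mm discs (y = +-61 to +-66 mm). Axes as the pan's.
- stand: Pivot stand, fixed. Origin: centre of underside. Wooden foot 150 x 150 x 10 mm; two dark steel uprights 48 mm wide (x), 10 mm thick, at y = +-51 mm, 117 mm high, each with an open-topped slot 16 mm wide, 28 mm deep, holding a pin of the pan (pin axis 95 mm up). The pan comes out straight up; raised 84 mm or more, it clears the uprights.
- shelf: Low plywood shelf, fixed. Origin: on the bench below where the pan's middle belongs; x to its rear, open front at -x. Deck top 12 mm up, x = -80 to +110, y = +-120 mm. Upper board x = -30 to +110, y = +-120, underside 149, top 161 mm up. Open front and sides; 14 mm posts at rear corners (x 96 to 110), 16 mm stop strip along the rear (x 98 to 110). Put away, pan x = shelf x.
- glue: Upright plastic bottle, 56 mm in diameter, 120 mm high, loose bystander; origin at the centre of its underside.
- mallet: Loose hammer about 240 mm long lying on the bench, bystander; origin about the middle of its length, underneath.
- jar: Loose white cup, 70 mm in diameter, 80 mm high, bystander; origin at the centre of its underside.
There are look-alikes about, which are no part of the job. There is more than one size of the pan; the job needs the larger.

How it is judged (in metres and radians):
On the way, in this order (a step that is already met when the one before it is completed fails the run):
1. the pan is lifted clear above the stand by its top bar, level (z of pivot in the frame of stand above 0.15 m and distance between the grasp point and bar below 0.045 m and angle between pan's own z axis and vertical below 0.25 rad), for 0.1 s.
2. the pan stands upright on the bench, let go and at rest (height (world z) of pan below 0.005 m and angle between pan's own z axis and vertical below 0.06 rad and linear speed of pan below 0.02 m/s and angular speed of pan below 0.1 rad/s and contact force between pan and the fingers below 0.1 N), for 0.3 s.
3. the pan is lifted off the bench by its wooden handle (height (world z) of pivot above 0.067 m and distance between the grasp point and handle below 0.065 m), for 0.1 s.
At the end, for the whole second after the job is handed in: The pan stands at rest and released on the shelf's deck (underside 8 to 16 mm above the bench, tilt under 0.06 rad), its middle within -22 to +30 mm (shelf x) and +-60 mm (shelf y) of the shelf's origin, handle pointing out of the front within 0.35 rad of straight (x of pan in the frame of shelf between -0.022 and 0.03 m and y of pan in the frame of shelf between -0.06 and 0.06 m and z of pan in the frame of shelf between 0.008 and 0.016 m and x of handle in the frame of shelf below -0.07 m and angle between the x axis of pan and the x axis of shelf, either way round below 0.35 rad and angle between pan's own z axis and vertical below 0.06 rad and linear speed of pan below 0.02 m/s and angular speed of pan below 0.1 rad/s and contact force between pan and the fingers below 0.1 N); the robot touches nothing.
It fails at once if the pan swings or tips more than 0.45 rad from level (angle between pan's own z axis and vertical above 0.45 rad).
It fails at once if the pan is dropped: it falls free of the fingers at over 0.45 m/s (let go more than about 10 mm up) (linear speed of pan above 0.45 m/s and contact force between pan and the fingers below 0.1 N).
It fails at once if a bystander is moved more than 30 mm (distance of any of glue, mallet, jar from where it was at the start of the episode above 0.03 m).
It also fails if it takes over 67 s, if anything falls off the work surface, if the arm or the gripper's body presses on something with over 40 N, if the wrist force passes 120 N, or if a joint passes its speed limit or range.

## Working session

There is one attempt and no reset: what is moved stays moved. The work goes in short steps, Python scripts to look and compute and a shell command to move; the robot and the scene stay as the last step left them, time stands still between calls to the robot, and variables do not carry over. Pictures are saved under pics/ and viewed, at most 10 in all, crops included, and the job is handed in when it is done.

```bash
mkdir -p pics; python3 - <<'E'
from rig import *
import cv2
for n in ("scene","side"):
    im=grab_frame(n); cv2.imwrite(f"pics/{n}0.png",im[:,:,::-1])
    c=get_calibration(n); print(n,c["K"],c["R"],c["t"])
print(sense())
E
ls
```

```text
scene [[524.21996527   0.         328.89175846]
 [  0.         524.21996527 232.95871394]
 [  0.           0.           1.        ]] [[-0.73771066  0.67501287 -0.01185772]
 [ 0.51789266  0.5545545  -0.65134975]
 [-0.43309371 -0.48664868 -0.75868498]] [ 427.10729903 -228.26797194 1843.4806647 ]
side [[600.76012202   0.         325.13998556]
 [  0.         600.76012202 241.44673071]
 [  0.           0.           1.        ]] [[-9.51210821e-01 -3.08540816e-01 -7.34756200e-04]
 [-2.20388106e-01  6.81104636e-01 -6.98230304e-01]
 [ 2.15932993e-01 -6.64002289e-01 -7.15872826e-01]] [ 527.12268997  184.95446617 1547.95760631]
{'clock': 0.1, 'qpos': array([-1.14936279e+00,  3.53608532e-01,  1.63405921e+00,  2.05953204e-05,
        1.15521715e+00, -2.41040926e-03]), 'qvel': array([-0.00016998, -0.00136996, -0.00373628,  0.00079766,  0.0019292 ,
        0.00061138]), 'joint_efforts': array([ 1.37404320e-03, -6.06351614e+01, -3.42822039e+01,  4.55874749e-05,
        3.94728006e-03, -2.89328557e-05]), 'eef_pos': array([ 256.8641262 , -569.29995105,  230.61848336]), 'tcp_rot': array([-3.14030046e+00, -2.19463239e-05,  4.23835600e-01]), 'contact_force': array([ 0.52967878,  0.22415589, -0.49989446]), 'wrist_torque': array([-0.03460607, -0.00468764,  0.02204699]), 'grasp_force': 0.0, 'opening': 1.0007993025591608}
pics
```

View pics/scene0.png

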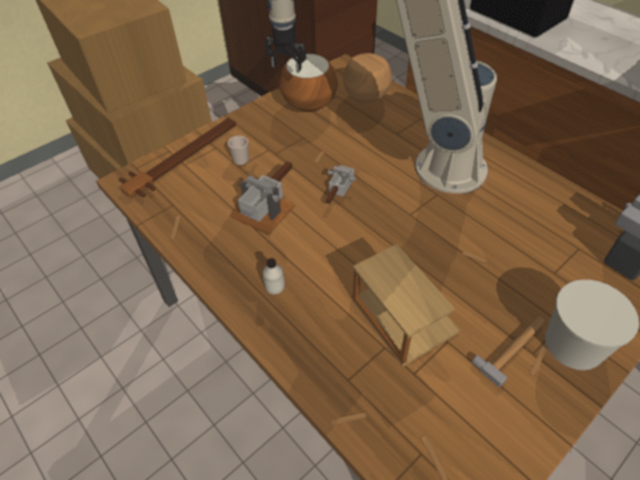

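View pics/side0.png

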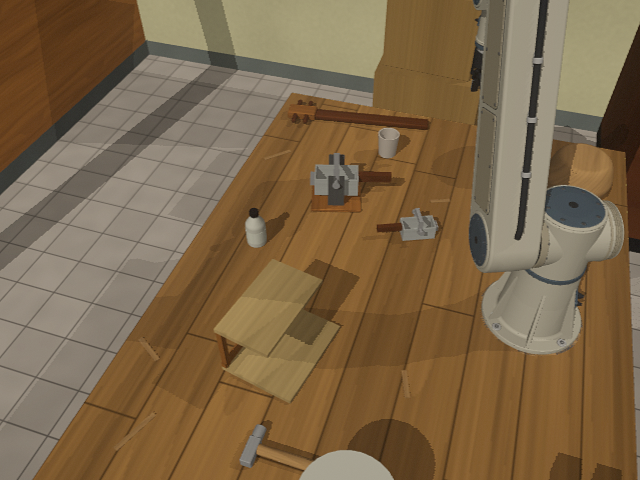

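The scene view shows the large pan in its stand at about (262,200), the small look-alike at (342,180), the shelf at (405,300), the bottle at (274,278), the cup at (238,150) and the hammer at (505,355). The side view shows the pan at (337,180), the shelf at (277,330), the bottle at (256,228) and the cup at (388,142). I'll zoom in for measurement.

```bash
python3 - <<'E'
import cv2,numpy as np
a=cv2.imread("pics/scene0.png");b=cv2.imread("pics/side0.png")
def c(im,x,y,w,h):
    z=400/w; o=cv2.resize(im[y:y+h,x:x+w],(400,300),interpolation=cv2.INTER_CUBIC)
    for i in range(0,w,20): cv2.putText(o,str(x+i),(int(i*z),10),0,.33,(0,0,255),1);cv2.line(o,(int(i*z),12),(int(i*z),18),(0,0,255),1)
    for j in range(20,h,20): cv2.putText(o,str(y+j),(0,int(j*z)+4),0,.33,(0,0,255),1);cv2.line(o,(24,int(j*z)),(30,int(j*z)),(0,0,255),1)
    return o
o=np.vstack([np.hstack([c(a,215,150,100,75),c(b,295,145,100,75)]),np.hstack([c(a,335,235,160,120),c(b,200,255,160,120)])])
cv2.imwrite("pics/crops.png",o)
E
```

```text
(no output)
```

View pics/crops.png

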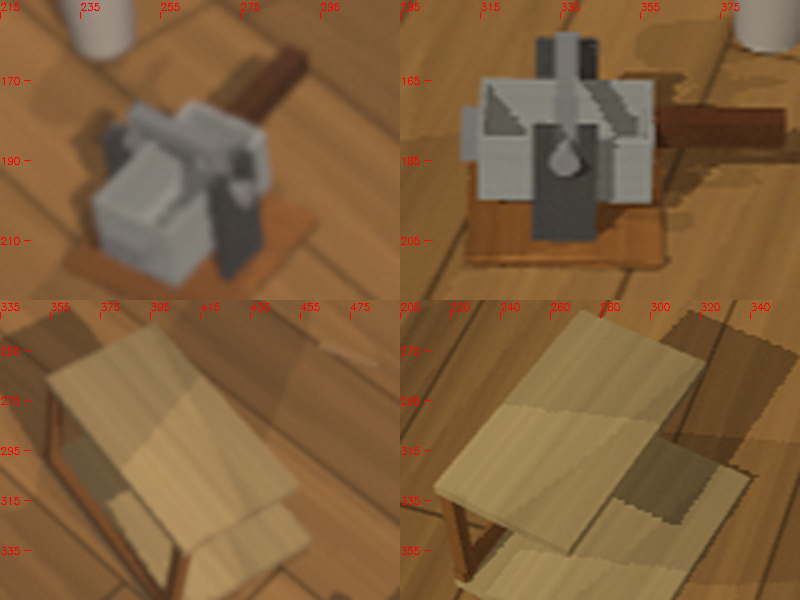

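```bash
cat > h.py <<'E'
from rig import *
import numpy as np
from scipy.optimize import least_squares
from scipy.spatial.transform import Rotation as Ro
def proj(c,X):
    p=(c["R"]@np.asarray(X,float).T).T+c["t"]; p=p@c["K"].T; return p[:,:2]/p[:,2:]
def place(s,P):
    P=np.asarray(P,float); c,n=np.cos(s[2]),np.sin(s[2])
    return np.c_[s[0]+c*P[:,0]-n*P[:,1],s[1]+n*P[:,0]+c*P[:,1],P[:,2]]
def fit(obs,s0):
    C={n:get_calibration(n) for n in obs}
    f=lambda s:np.concatenate([(proj(C[n],place(s,[o[0] for o in L]))-[o[1] for o in L]).ravel() for n,L in obs.items()])
    r=least_squares(f,s0,loss='soft_l1',x_scale=[100,100,1]); return r.x,f(r.x).reshape(-1,2)
def ray(c,uv,z):
    d=c["R"].T@np.linalg.inv(c["K"])@[*uv,1]; o=-c["R"].T@c["t"]; return o+d*(z-o[2])/d[2]
E
python3 - <<'E'
from h import *
np.set_printoptions(precision=2,suppress=True)
c={n:get_calibration(n) for n in("scene","side")}
for n,a,b in(("glue",(256,243),(274,289)),("jar",(388,155),(238,160)),("mallet",(270,450),(510,355)),("stand",(337,200),(263,210)),("small",(418,235),(342,190)),("shelf",(280,350),(405,330))):
    print(n,ray(c["side"],a,0),ray(c["scene"],b,0))
st={"side":[((-75,75,0),(360.75,212)),((75,75,0),(311.75,211.2)),((24,56,117),(328.25,176.25)),((-24,56,117),(344.5,176.25)),((24,56,10),(328.25,205)),((-24,56,10),(344.25,205.25)),((-165,10,66),(391.25,181.75))],
"scene":[((-75,75,5),(294.5,204.5)),((75,-75,5),(231.25,214.5)),((-165,0,78),(291,165))]}
print("stand",*fit(st,[600,-300,0]))
sh={"side":[((110,120,161),(214,329.8)),((110,-120,161),(273.2,259)),((-30,-120,161),(322.4,281)),((-30,120,161),(268,356.2)),((-80,-120,12),(340.8,326.2))],
"scene":[((110,120,161),(409,336.2)),((110,-120,161),(354.2,266.2)),((-30,-120,161),(396.2,244.6)),((-30,120,161),(455,309.8)),((-80,120,12),(459,333))]}
print("shelf",*fit(sh,[600,200,0]))
E
```

```text
glue [768.17 -16.44   0.  ] [775.75 -20.32   0.  ]
jar [ 505.76 -532.74    0.  ] [ 520.76 -547.65    0.  ]
mallet [500.77 548.83   0.  ] [452.98 564.76   0.  ]
stand [ 601.54 -264.66    0.  ] [ 606.41 -290.72    0.  ]
small [ 332.41 -191.51    0.  ] [ 353.1  -180.96    0.  ]
shelf [571.84 303.45  -0.  ] [598.73 328.     0.  ]
stand [ 608.88 -287.21    0.26] [[-0.01  0.17]
 [-0.55 -0.77]
 [ 0.19  0.8 ]
 [ 0.43  1.34]
 [ 0.07 -0.65]
 [-0.13 -0.35]
 [ 0.54  0.71]
 [ 0.32  0.09]
 [-0.8   0.8 ]
 [-0.47 -0.7 ]]
shelf [552.07 301.24  -0.2 ] [[-1.02 -0.61]
 [-0.63 -0.07]
 [ 0.18 -0.61]
 [-1.51 -0.41]
 [-0.63  0.44]
 [ 0.26 -0.64]
 [-0.32 -0.25]
 [ 1.37 -0.38]
 [ 0.58 -0.77]
 [ 1.54 -2.23]]
```

```bash
python3 -c "
from rig import *
try: print(grip_depth)
except Exception as e: print(e)
print(get_calibration('wrist'))"
python3 -m creep '[{"rz":-0.176,"hand":85},{"rz":-0.176},{"rz":-0.176},{"rz":-0.176},{"rz":-0.176},{"rz":-0.176},{"rz":-0.176},{"rz":-0.174}]' 60
```

```text
18.700000000000003
{'K': array([[371.64829954,   0.        , 321.96527622],
       [  0.        , 371.64829954, 240.09384659],
       [  0.        ,   0.        ,   1.        ]]), 'R': array([[ 4.11519307e-01, -9.11401006e-01,  2.56459090e-04],
       [-8.78591855e-01, -3.96630340e-01,  2.66008883e-01],
       [-2.42339044e-01, -1.09693114e-01, -9.63970543e-01]]), 't': array([-625.28895695,  -35.32435402,  376.83849091])}schema error: expected keys x, y, z, rx, ry, rz, hand
```

```bash

python3 -m creep '[{"x":0,"y":0,"z":0,"rx":0,"ry":0,"rz":-0.176,"hand":85},{"x":0,"y":0,"z":0,"rx":0,"ry":0,"rz":-0.176,"hand":85},{"x":0,"y":0,"z":0,"rx":0,"ry":0,"rz":-0.176,"hand":85},{"x":0,"y":0,"z":0,"rx":0,"ry":0,"rz":-0.176,"hand":85},{"x":0,"y":0,"z":0,"rx":0,"ry":0,"rz":-0.176,"hand":85},{"x":0,"y":0,"z":0,"rx":0,"ry":0,"rz":-0.176,"hand":85},{"x":0,"y":0,"z":0,"rx":0,"ry":0,"rz":-0.176,"hand":85},{"x":0,"y":0,"z":0,"rx":0,"ry":0,"rz":-0.174,"hand":85}]' 60
cat >> h.py <<'E'
def tool():
    s=sense(); return np.array(s["eef_pos"]),Ro.from_euler('xyz',s["tcp_rot"])
def goto(target,yaw=None):
    p,R=tool(); d=R.inv().apply(np.array(target)-p); print("tcp",p.round(1),"rpy",R.as_euler('xyz').round(3),"tool shift",d.round(1))
    if yaw is not None: print("rotvec after",(R.inv()*Ro.from_euler('xyz',[np.pi,0,yaw])).as_rotvec().round(3))
E
python3 -c "
from h import *
goto([609,-287,230],1.83)"
```

```text
clock: 1.1
eef_pos: [256.9, -569.4, 230.8]
tcp_rot: [-3.141, -0.001, 1.836]
contact_force: [-0.2, -0.8, 0.5]
opening: 0.991
grasp_force: 0.0
tcp [ 256.9 -569.4  230.8] rpy [-3.141e+00 -1.000e-03  1.836e+00] tool shift [180.4 413.7   0.9]
rotvec after [-0.    -0.001  0.006]
```

```bash

python3 -m creep '[{"x":18,"y":41.4,"z":0,"rx":0,"ry":0,"rz":0,"hand":85},{"x":18,"y":41.4,"z":0,"rx":0,"ry":0,"rz":0,"hand":85},{"x":18,"y":41.4,"z":0,"rx":0,"ry":0,"rz":0,"hand":85},{"x":18,"y":41.4,"z":0,"rx":0,"ry":0,"rz":0,"hand":85},{"x":18,"y":41.4,"z":0,"rx":0,"ry":0,"rz":0,"hand":85},{"x":18,"y":41.4,"z":0,"rx":0,"ry":0,"rz":0,"hand":85},{"x":18,"y":41.4,"z":0,"rx":0,"ry":0,"rz":0,"hand":85},{"x":18,"y":41.4,"z":0,"rx":0,"ry":0,"rz":0,"hand":85},{"x":18,"y":41.4,"z":0,"rx":0,"ry":0,"rz":0,"hand":85},{"x":18,"y":41.1,"z":0,"rx":0,"ry":0,"rz":0,"hand":85},{"x":0,"y":0,"z":0,"rx":0,"ry":0,"rz":0,"hand":85}]'
cat >> h.py <<'E'
def wproj(c,X):
    p=(c["R"]@np.asarray(X,float).T).T+c["t"]; r=np.hypot(p[:,0],p[:,1]); th=np.arctan2(r,p[:,2])
    return np.c_[c["K"][0,2]+c["K"][0,0]*th*p[:,0]/r, c["K"][1,2]+c["K"][1,1]*th*p[:,1]/r]
def wray(c,uv,z):
    d=(np.array(uv,float)-[c["K"][0,2],c["K"][1,2]])/c["K"][0,0]; r=np.hypot(*d); v=np.r_[np.sin(r)*d/r,np.cos(r)]
    v=c["R"].T@v; o=-c["R"].T@c["t"]; return o+v*(z-o[2])/v[2]
E
python3 - <<'E'
from h import *
import cv2
c=get_calibration("wrist"); im=grab_frame("wrist")[:,:,::-1].copy()
cv2.imwrite("pics/w1raw.png",im)
st=[609,-287,.26]
P=[(0,36,135),(0,-36,135),(-165,10,90),(-165,-10,90),(24,56,117),(-24,56,117),(24,-56,117),(-24,-56,117),(65,36,93),(-65,36,93),(65,-36,93),(-65,-36,93),(75,75,10),(-75,75,10),(-75,-75,10),(75,-75,10)]
for u,v in wproj(c,place(st,P)): cv2.circle(im,(int(u),int(v)),3,(0,0,255),1)
cv2.imwrite("pics/w1.png",im)
goto([609,-287,230],1.83)
E
```

```text
clock: 2.48
eef_pos: [612.6, -287.5, 230.6]
tcp_rot: [3.142, -0.001, 1.833]
contact_force: [0.3, 0.4, -0.5]
opening: 0.989
grasp_force: 0.0
tcp [ 611.3 -288.7  230.6] rpy [-3.141e+00 -1.000e-03  1.832e+00] tool shift [ 2.2 -1.7  0.6]
rotvec after [-0.001 -0.001  0.002]
```

View pics/w1.png

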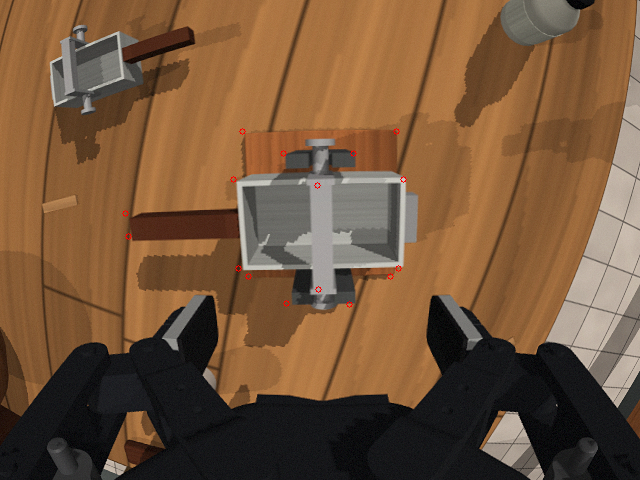

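The wrist view shows the pan's bar down column ~321, rim corners (237,181), (405,178), (403,268), (243,269), and handle end (131,216)-(132,241). That is only a few pixels off the prediction, so I'll refine.

```bash
python3 - <<'E'
from h import *
c=get_calibration("wrist")
O=[((-65,36,93),(237,181)),((65,36,93),(405,178)),((65,-36,93),(403,268)),((-65,-36,93),(243,269)),((-165,10,90),(131,216)),((-165,-10,90),(132,241)),((0,36,135),(320.5,180)),((0,-36,135),(322,292))]
f=lambda s:(wproj(c,place(s,[o[0] for o in O]))-[o[1] for o in O]).ravel()
r=least_squares(f,[609,-287,.26],x_scale=[100,100,1],loss='soft_l1');print(r.x,f(r.x).reshape(-1,2).round(1))
x,y,a=r.x; goto([x,y,128-grip_depth],a+np.pi/2)
E
```

```text
[ 6.10026799e+02 -2.87629550e+02  2.77588171e-01] [[-0.5 -0.1]
 [ 1.   0.2]
 [-0.3 -0.8]
 [-0.3  0.6]
 [-2.3  1.1]
 [-0.3 -1.3]
 [ 0.5  5.3]
 [ 0.7 -2.6]]
tcp [ 611.3 -288.7  230.6] rpy [-3.141e+00 -1.000e-03  1.832e+00] tool shift [  1.3  -0.8 121.3]
rotvec after [-0.001 -0.001 -0.016]
```

```bash

python3 -m creep '[{"x":1.3,"y":-0.8,"z":10,"rx":0,"ry":0,"rz":-0.016,"hand":45},{"x":0,"y":0,"z":30,"rx":0,"ry":0,"rz":0,"hand":45},{"x":0,"y":0,"z":30,"rx":0,"ry":0,"rz":0,"hand":45},{"x":0,"y":0,"z":25,"rx":0,"ry":0,"rz":0,"hand":45},{"x":0,"y":0,"z":15,"rx":0,"ry":0,"rz":0,"hand":45},{"x":0,"y":0,"z":11,"rx":0,"ry":0,"rz":0,"hand":45},{"x":0,"y":0,"z":0,"rx":0,"ry":0,"rz":0,"hand":45},{"x":0,"y":0,"z":0,"rx":0,"ry":0,"rz":0,"hand":45}]' 70
python3 -m creep '[{"x":0,"y":0,"z":0,"rx":0,"ry":0,"rz":0,"hand":30},{"x":0,"y":0,"z":0,"rx":0,"ry":0,"rz":0,"hand":22},{"x":0,"y":0,"z":0,"rx":0,"ry":0,"rz":0,"hand":17},{"x":0,"y":0,"z":0,"rx":0,"ry":0,"rz":0,"hand":14},{"x":0,"y":0,"z":0,"rx":0,"ry":0,"rz":0,"hand":8},{"x":0,"y":0,"z":0,"rx":0,"ry":0,"rz":0,"hand":0},{"x":0,"y":0,"z":0,"rx":0,"ry":0,"rz":0,"hand":0},{"x":0,"y":0,"z":0,"rx":0,"ry":0,"rz":0,"hand":0}]' 70
```

```text
clock: 3.52
eef_pos: [610.2, -289.0, 111.1]
tcp_rot: [3.141, 0.001, 1.846]
contact_force: [-0.3, 0.9, 0.4]
opening: 0.528
grasp_force: 0.0
clock: 4.53
eef_pos: [610.2, -288.8, 110.7]
tcp_rot: [3.141, 0.0, 1.846]
contact_force: [1.3, 1.2, 5.9]
opening: 0.146
grasp_force: 68.8
```

```bash

python3 -m creep '[{"x":0,"y":0,"z":-3,"rx":0,"ry":0,"rz":0,"hand":0},{"x":0,"y":0,"z":-7,"rx":0,"ry":0,"rz":0,"hand":0},{"x":0,"y":0,"z":-12,"rx":0,"ry":0,"rz":0,"hand":0},{"x":0,"y":0,"z":-18,"rx":0,"ry":0,"rz":0,"hand":0},{"x":0,"y":0,"z":-20,"rx":0,"ry":0,"rz":0,"hand":0},{"x":0,"y":0,"z":-20,"rx":0,"ry":0,"rz":0,"hand":0},{"x":0,"y":0,"z":-18,"rx":0,"ry":0,"rz":0,"hand":0},{"x":0,"y":0,"z":-10,"rx":0,"ry":0,"rz":0,"hand":0},{"x":0,"y":0,"z":-4,"rx":0,"ry":0,"rz":0,"hand":0},{"x":0,"y":0,"z":0,"rx":0,"ry":0,"rz":0,"hand":0},{"x":0,"y":0,"z":0,"rx":0,"ry":0,"rz":0,"hand":0}]'
python3 - <<'E'
from h import *
import cv2
cv2.imwrite("pics/s2.png",np.hstack([grab_frame("side")[60:260,230:470],grab_frame("wrist")[:,:,:][100:400:1,80:560][::2,::2][:200] if 0 else cv2.resize(grab_frame("wrist"),(267,200))])[:,:,::-1])
goto([570,0,222],np.pi/2)
E
```

```text
clock: 5.9
eef_pos: [609.3, -288.5, 221.4]
tcp_rot: [-3.141, -0.001, 1.846]
contact_force: [0.0, 0.2, -3.2]
opening: 0.151
grasp_force: 68.3
tcp [ 609.4 -288.6  221.5] rpy [-3.141e+00 -1.000e-03  1.846e+00] tool shift [288.4  40.4  -0.3]
rotvec after [-0.001 -0.001  0.275]
```

View pics/s2.png

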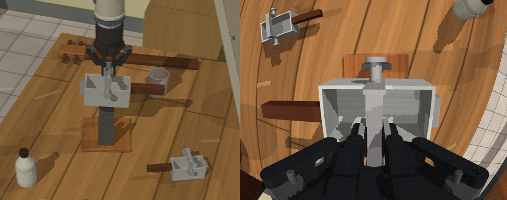

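The pan hangs level from the gripper, clear of the stand (side crop at about (107,90)). I'll carry it to the open bench.

```bash

python3 -m creep '[{"x":8,"y":1,"z":0,"rx":0,"ry":0,"rz":0,"hand":0},{"x":20,"y":3,"z":0,"rx":0,"ry":0,"rz":0,"hand":0},{"x":30,"y":4,"z":0,"rx":0,"ry":0,"rz":0,"hand":0},{"x":38,"y":5,"z":0,"rx":0,"ry":0,"rz":0,"hand":0},{"x":40,"y":6,"z":0,"rx":0,"ry":0,"rz":0,"hand":0},{"x":40,"y":6,"z":0,"rx":0,"ry":0,"rz":0,"hand":0},{"x":38,"y":5,"z":0,"rx":0,"ry":0,"rz":0,"hand":0},{"x":32,"y":4,"z":0,"rx":0,"ry":0,"rz":0,"hand":0},{"x":24,"y":4,"z":0,"rx":0,"ry":0,"rz":0,"hand":0},{"x":14,"y":2,"z":0,"rx":0,"ry":0,"rz":0,"hand":0},{"x":4,"y":0,"z":0,"rx":0,"ry":0,"rz":0.05,"hand":0},{"x":0,"y":0,"z":5,"rx":0,"ry":0,"rz":0.09,"hand":0},{"x":0,"y":0,"z":15,"rx":0,"ry":0,"rz":0.09,"hand":0},{"x":0,"y":0,"z":22,"rx":0,"ry":0,"rz":0.045,"hand":0},{"x":0,"y":0,"z":28,"rx":0,"ry":0,"rz":0,"hand":0},{"x":0,"y":0,"z":28,"rx":0,"ry":0,"rz":0,"hand":0},{"x":0,"y":0,"z":20,"rx":0,"ry":0,"rz":0,"hand":0},{"x":0,"y":0,"z":12,"rx":0,"ry":0,"rz":0,"hand":0},{"x":0,"y":0,"z":5,"rx":0,"ry":0,"rz":0,"hand":0},{"x":0,"y":0,"z":0,"rx":0,"ry":0,"rz":0,"hand":0}]'

```

```text
clock: 8.5
eef_pos: [570.2, -0.6, 87.5]
tcp_rot: [3.141, 0.0, 1.571]
contact_force: [-0.2, 0.0, -2.7]
opening: 0.152
grasp_force: 68.4
```

```bash

python3 -m creep '[{"x":0,"y":0,"z":3,"rx":0,"ry":0,"rz":0,"hand":0},{"x":0,"y":0,"z":2,"rx":0,"ry":0,"rz":0,"hand":0},{"x":0,"y":0,"z":1.5,"rx":0,"ry":0,"rz":0,"hand":0},{"x":0,"y":0,"z":1,"rx":0,"ry":0,"rz":0,"hand":0},{"x":0,"y":0,"z":0,"rx":0,"ry":0,"rz":0,"hand":0},{"x":0,"y":0,"z":0,"rx":0,"ry":0,"rz":0,"hand":0}]'
```

```text
clock: 9.25
eef_pos: [571.0, -0.7, 80.5]
tcp_rot: [3.14, 0.0, 1.571]
contact_force: [2.1, 0.5, 5.6]
opening: 0.149
grasp_force: 68.9
```

```bash

python3 -m creep '[{"x":0,"y":0,"z":1,"rx":0,"ry":0,"rz":0,"hand":0},{"x":0,"y":0,"z":0.5,"rx":0,"ry":0,"rz":0,"hand":0},{"x":0,"y":0,"z":0,"rx":0,"ry":0,"rz":0,"hand":0},{"x":0,"y":0,"z":0,"rx":0,"ry":0,"rz":0,"hand":0}]'
```

```text
clock: 9.75
eef_pos: [572.1, -0.8, 79.5]
tcp_rot: [3.137, 0.0, 1.571]
contact_force: [5.3, 0.2, 7.1]
opening: 0.15
grasp_force: 69.9
```

```bash

python3 -m creep '[{"x":0,"y":0,"z":0,"rx":0,"ry":0,"rz":0,"hand":14},{"x":0,"y":0,"z":0,"rx":0,"ry":0,"rz":0,"hand":16},{"x":0,"y":0,"z":0,"rx":0,"ry":0,"rz":0,"hand":20},{"x":0,"y":0,"z":0,"rx":0,"ry":0,"rz":0,"hand":30},{"x":0,"y":0,"z":0,"rx":0,"ry":0,"rz":0,"hand":45},{"x":0,"y":0,"z":0,"rx":0,"ry":0,"rz":0,"hand":45},{"x":0,"y":0,"z":0,"rx":0,"ry":0,"rz":0,"hand":45},{"x":0,"y":0,"z":0,"rx":0,"ry":0,"rz":0,"hand":45},{"x":0,"y":0,"z":-10,"rx":0,"ry":0,"rz":0,"hand":45},{"x":0,"y":0,"z":-25,"rx":0,"ry":0,"rz":0,"hand":45},{"x":0,"y":0,"z":-30,"rx":0,"ry":0,"rz":0,"hand":45},{"x":0,"y":0,"z":-30,"rx":0,"ry":0,"rz":0,"hand":45},{"x":0,"y":0,"z":-20,"rx":0,"ry":0,"rz":0,"hand":45},{"x":0,"y":0,"z":0,"rx":0,"ry":0,"rz":0,"hand":45}]'
python3 - <<'E'
from h import *
import cv2
c=get_calibration("wrist"); im=grab_frame("wrist"); np.save("c3.npy",c,allow_pickle=True)
cv2.imwrite("pics/w3.png",im[:,:,::-1])
goto([473,0,195],np.pi)
E
```

```text
clock: 11.5
eef_pos: [571.2, -0.7, 195.4]
tcp_rot: [3.138, 0.0, 1.571]
contact_force: [1.0, -0.3, -1.3]
opening: 0.525
grasp_force: 0.0
tcp [570.4  -0.6 194. ] rpy [ 3.14  -0.     1.571] tool shift [  0.6 -97.4  -1.1]
rotvec after [ 1.000e-03  1.000e-03 -1.571e+00]
```

View pics/w3.png

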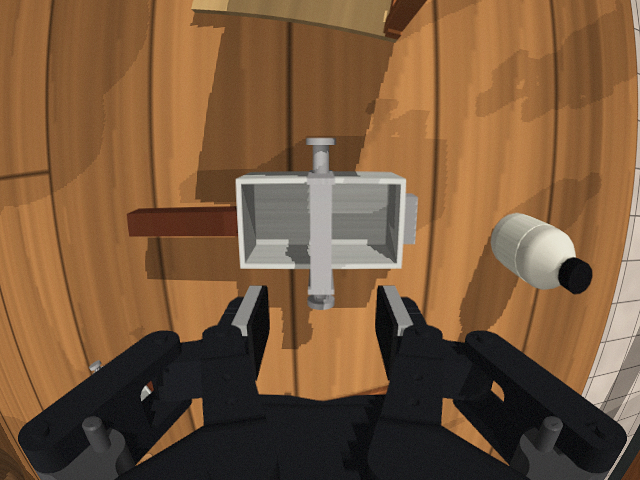

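The pan stands flat: rim corners (237,176), (405,176), (403,268), (240,268), handle end (129,212)-(130,236). The bottle is upright and untouched.

```bash
python3 - <<'E'
from h import *
c=np.load("c3.npy",allow_pickle=True).item()
O=[((-65,36,60),(237,176)),((65,36,60),(405,176)),((65,-36,60),(403,268)),((-65,-36,60),(240,268)),((-165,10,57),(129,212)),((-165,-10,57),(130,236)),((0,36,102),(320,177)),((0,-36,102),(320,294))]
f=lambda s:(wproj(c,place(s,[o[0] for o in O]))-[o[1] for o in O]).ravel()
r=least_squares(f,[570,0,0],x_scale=[100,100,1],loss='soft_l1');print(r.x,f(r.x).reshape(-1,2).round(1))
x,y,a=r.x; g=place(r.x,[(-98,0,45-grip_depth)])[0]; goto(g,a+np.pi)
p,R=tool(); d=g-p; print("in tool axes after turn", Ro.from_euler('xyz',[np.pi,0,a+np.pi]).inv().apply(d))
E
```

```text
[5.70485253e+02 2.68571196e+00 2.62356692e-03] [[-1.7  1.2]
 [ 1.4  0.7]
 [-1.1 -1.7]
 [ 0.4 -1.1]
 [-3.1  0.7]
 [-1.3 -0.5]
 [ 1.   5.2]
 [ 1.3 -6.4]]
tcp [570.4  -0.6 194. ] rpy [ 3.14  -0.     1.571] tool shift [  3.1 -98.2 167.6]
rotvec after [ 1.000e-03  1.000e-03 -1.573e+00]
in tool axes after turn [ 97.85889293   3.32864259 167.71899477]
```

```bash

python3 -m creep '[{"x":0,"y":0,"z":0,"rx":0,"ry":0,"rz":-0.1748,"hand":50},{"x":0,"y":0,"z":0,"rx":0,"ry":0,"rz":-0.1748,"hand":50},{"x":0,"y":0,"z":0,"rx":0,"ry":0,"rz":-0.1748,"hand":50},{"x":0,"y":0,"z":0,"rx":0,"ry":0,"rz":-0.1748,"hand":50},{"x":0,"y":0,"z":0,"rx":0,"ry":0,"rz":-0.1748,"hand":50},{"x":0,"y":0,"z":0,"rx":0,"ry":0,"rz":-0.1748,"hand":50},{"x":0,"y":0,"z":0,"rx":0,"ry":0,"rz":-0.1748,"hand":50},{"x":0,"y":0,"z":0,"rx":0,"ry":0,"rz":-0.1748,"hand":50},{"x":0,"y":0,"z":0,"rx":0,"ry":0,"rz":-0.1748,"hand":50},{"x":33,"y":1,"z":0,"rx":0,"ry":0,"rz":0,"hand":50},{"x":33,"y":1,"z":0,"rx":0,"ry":0,"rz":0,"hand":50},{"x":32,"y":0,"z":0,"rx":0,"ry":0,"rz":0,"hand":50},{"x":0,"y":0,"z":30,"rx":0,"ry":0,"rz":0,"hand":50},{"x":0,"y":0,"z":40,"rx":0,"ry":0,"rz":0,"hand":50},{"x":0,"y":0,"z":40,"rx":0,"ry":0,"rz":0,"hand":50},{"x":0,"y":0,"z":30,"rx":0,"ry":0,"rz":0,"hand":50},{"x":0,"y":0,"z":18,"rx":0,"ry":0,"rz":0,"hand":50},{"x":0,"y":0,"z":9,"rx":0,"ry":0,"rz":0,"hand":50},{"x":0,"y":0,"z":0,"rx":0,"ry":0,"rz":0,"hand":50},{"x":0,"y":0,"z":0,"rx":0,"ry":0,"rz":0,"hand":50}]' 110
python3 -m creep '[{"x":0,"y":0,"z":0,"rx":0,"ry":0,"rz":0,"hand":35},{"x":0,"y":0,"z":0,"rx":0,"ry":0,"rz":0,"hand":26},{"x":0,"y":0,"z":0,"rx":0,"ry":0,"rz":0,"hand":20},{"x":0,"y":0,"z":0,"rx":0,"ry":0,"rz":0,"hand":10},{"x":0,"y":0,"z":0,"rx":0,"ry":0,"rz":0,"hand":0},{"x":0,"y":0,"z":0,"rx":0,"ry":0,"rz":0,"hand":0},{"x":0,"y":0,"z":0,"rx":0,"ry":0,"rz":0,"hand":0},{"x":0,"y":0,"z":0,"rx":0,"ry":0,"rz":0,"hand":0}]' 110
```

```text
clock: 14.05
eef_pos: [472.4, 1.1, 26.8]
tcp_rot: [3.142, 0.001, -3.139]
contact_force: [0.5, -0.2, -0.3]
opening: 0.587
grasp_force: 0.0
clock: 15.05
eef_pos: [472.2, 1.2, 26.9]
tcp_rot: [3.142, 0.001, -3.139]
contact_force: [-1.4, 2.0, 10.2]
opening: 0.215
grasp_force: 107.0
```

```bash

python3 -m creep '[{"x":0,"y":0,"z":-3,"rx":0,"ry":0,"rz":0,"hand":0},{"x":0,"y":0,"z":-6,"rx":0,"ry":0,"rz":0,"hand":0},{"x":0,"y":0,"z":-8,"rx":0,"ry":0,"rz":0,"hand":0},{"x":0,"y":0,"z":-8,"rx":0,"ry":0,"rz":0,"hand":0},{"x":0,"y":0,"z":-5,"rx":0,"ry":0,"rz":0,"hand":0},{"x":0,"y":0,"z":0,"rx":0,"ry":0,"rz":0,"hand":0},{"x":0,"y":0,"z":0,"rx":0,"ry":0,"rz":0,"hand":0}]'
python3 - <<'E'
from h import *
import cv2
cv2.imwrite("pics/s4.png",cv2.resize(grab_frame("side")[170:320,200:400][:,:,::-1],(800,600),interpolation=cv2.INTER_CUBIC))
E
```

```text
clock: 15.92
eef_pos: [471.8, 1.1, 56.2]
tcp_rot: [3.142, -0.0, -3.139]
contact_force: [-0.5, -0.1, -3.1]
opening: 0.215
grasp_force: 107.4
```

View pics/s4.png

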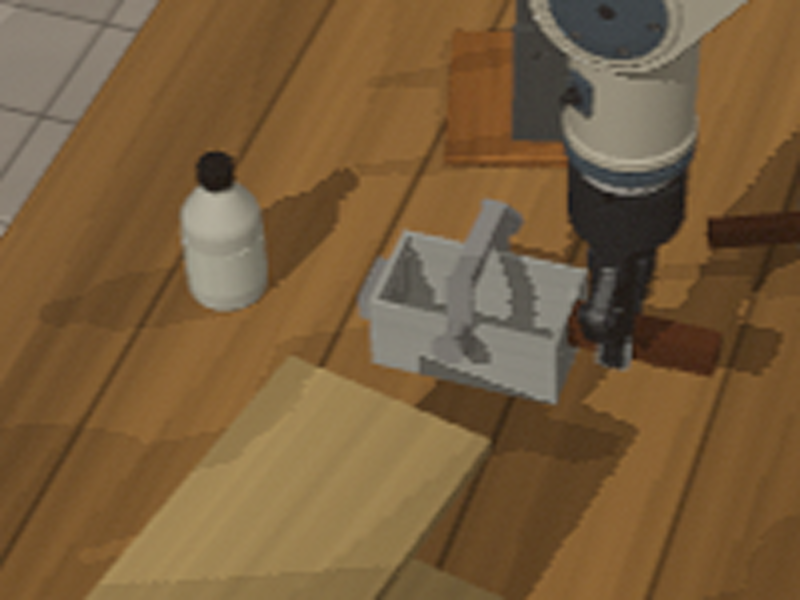

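The pan is held by the handle, clear of the bench and without visible sag (pan at about (475,315) in the crop). I'll back off and swing to the front of the shelf.

```bash

python3 -m creep '[{"x":8,"y":0,"z":0,"rx":0,"ry":0,"rz":0,"hand":0},{"x":22,"y":0,"z":0,"rx":0,"ry":0,"rz":0,"hand":0},{"x":30,"y":5,"z":0,"rx":0,"ry":0,"rz":0,"hand":0},{"x":30,"y":10,"z":0,"rx":0,"ry":0,"rz":0,"hand":0},{"x":26,"y":15,"z":0,"rx":0,"ry":0,"rz":0,"hand":0},{"x":20,"y":22,"z":0,"rx":0,"ry":0,"rz":0,"hand":0},{"x":10,"y":28,"z":0,"rx":0,"ry":0,"rz":0,"hand":0},{"x":4,"y":32,"z":0,"rx":0,"ry":0,"rz":0,"hand":0},{"x":0,"y":34,"z":0,"rx":0,"ry":0,"rz":0,"hand":0},{"x":0,"y":34,"z":0,"rx":0,"ry":0,"rz":0,"hand":0},{"x":0,"y":34,"z":0,"rx":0,"ry":0,"rz":0,"hand":0},{"x":0,"y":34,"z":0,"rx":0,"ry":0,"rz":0,"hand":0},{"x":0,"y":32,"z":0,"rx":0,"ry":0,"rz":0,"hand":0},{"x":0,"y":28,"z":0,"rx":0,"ry":0,"rz":0,"hand":0},{"x":0,"y":20,"z":0,"rx":0,"ry":0,"rz":0,"hand":0},{"x":0,"y":12,"z":0,"rx":0,"ry":0,"rz":0.05,"hand":0},{"x":0,"y":6,"z":0,"rx":0,"ry":0,"rz":0.07,"hand":0},{"x":0,"y":0,"z":0,"rx":0,"ry":0,"rz":0.06,"hand":0},{"x":0,"y":0,"z":0,"rx":0,"ry":0,"rz":0.02,"hand":0}]'
python3 - <<'E'
from h import *
import cv2
s=[552.07,301.24,-.2]
c=get_calibration("wrist"); im=grab_frame("wrist")[:,:,::-1].copy()
P=[(-80,120,12),(-80,-120,12),(-30,120,161),(-30,-120,161)]
for u,v in wproj(c,place(s,P)): cv2.circle(im,(int(u),int(v)),4,(0,0,255),1)
cv2.imwrite("pics/w5.png",im)
g=place(s,[(-98,0,60)])[0]; goto(g,np.pi-.2)
np.save("c5.npy",c,allow_pickle=True)
E
```

```text
clock: 18.35
eef_pos: [321.1, 346.3, 56.1]
tcp_rot: [-3.141, -0.0, 2.943]
contact_force: [0.3, -0.0, -2.8]
opening: 0.217
grasp_force: 107.7
tcp [321.2 346.3  56.1] rpy [-3.141 -0.     2.943] tool shift [-137.2    1.5   -3.9]
rotvec after [-0.    -0.     0.001]
```

View pics/w5.png

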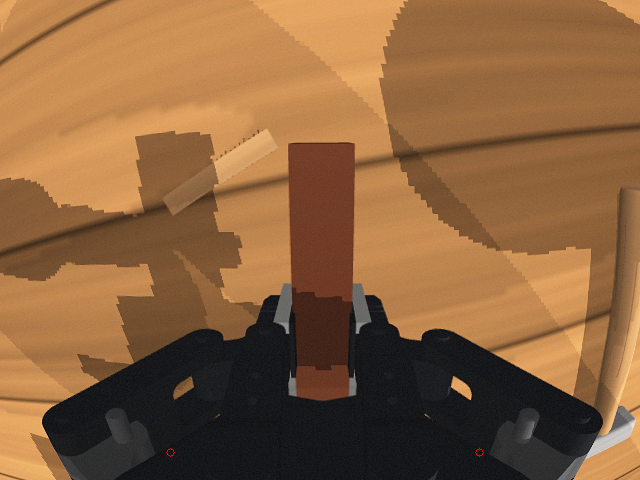

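The wrist camera faces away from the shelf and shows only the handle gripped straight (288-354, 143-395). The hammer is well to the right (625,300). I'll insert slowly along tool -x using the shelf fit.

```bash

python3 -m creep '[{"x":-4,"y":1,"z":0,"rx":0,"ry":0,"rz":0,"hand":0},{"x":-9,"y":0,"z":0,"rx":0,"ry":0,"rz":0,"hand":0},{"x":-12,"y":0,"z":0,"rx":0,"ry":0,"rz":0,"hand":0},{"x":-15,"y":0,"z":0,"rx":0,"ry":0,"rz":0,"hand":0},{"x":-15,"y":0,"z":0,"rx":0,"ry":0,"rz":0,"hand":0},{"x":-15,"y":0,"z":0,"rx":0,"ry":0,"rz":0,"hand":0},{"x":-15,"y":0,"z":0,"rx":0,"ry":0,"rz":0,"hand":0},{"x":-15,"y":0,"z":0,"rx":0,"ry":0,"rz":0,"hand":0},{"x":-15,"y":0,"z":0,"rx":0,"ry":0,"rz":0,"hand":0},{"x":-12,"y":0,"z":0,"rx":0,"ry":0,"rz":0,"hand":0},{"x":-8,"y":0,"z":0,"rx":0,"ry":0,"rz":0,"hand":0},{"x":-4,"y":0,"z":0,"rx":0,"ry":0,"rz":0,"hand":0},{"x":0,"y":0,"z":4,"rx":0,"ry":0,"rz":0,"hand":0},{"x":0,"y":0,"z":4,"rx":0,"ry":0,"rz":0,"hand":0},{"x":0,"y":0,"z":0,"rx":0,"ry":0,"rz":0,"hand":0},{"x":0,"y":0,"z":0,"rx":0,"ry":0,"rz":0,"hand":0}]'
python3 - <<'E'
from h import *
import cv2
a=grab_frame("scene")[215:365,320:520][:,:,::-1];b=grab_frame("side")[245:395,190:390][:,:,::-1]
cv2.imwrite("pics/s6.png",np.hstack([cv2.resize(i,(400,300),interpolation=cv2.INTER_CUBIC) for i in(a,b)]))
E
```

```text
clock: 20.4
eef_pos: [457.7, 320.5, 48.2]
tcp_rot: [-3.141, -0.0, 2.944]
contact_force: [-0.2, -0.5, -3.5]
opening: 0.219
grasp_force: 107.7
```

View pics/s6.png

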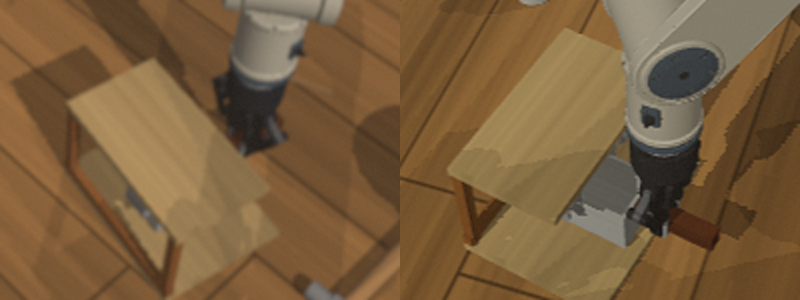

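The pan is under the board, centred, with its handle out of the front (side crop: pan (610,205), handle (695,228)). Lowering now.

```bash

python3 -m creep '[{"x":0,"y":0,"z":3,"rx":0,"ry":0,"rz":0,"hand":0},{"x":0,"y":0,"z":2,"rx":0,"ry":0,"rz":0,"hand":0},{"x":0,"y":0,"z":1,"rx":0,"ry":0,"rz":0,"hand":0},{"x":0,"y":0,"z":1,"rx":0,"ry":0,"rz":0,"hand":0},{"x":0,"y":0,"z":0,"rx":0,"ry":0,"rz":0,"hand":0},{"x":0,"y":0,"z":0,"rx":0,"ry":0,"rz":0,"hand":0}]'
```

```text
clock: 21.25
eef_pos: [458.0, 320.4, 41.3]
tcp_rot: [3.142, 0.0, 2.944]
contact_force: [0.8, 0.0, -4.0]
opening: 0.215
grasp_force: 107.7
```

```bash

python3 -m creep '[{"x":0,"y":0,"z":1,"rx":0,"ry":0,"rz":0,"hand":0},{"x":0,"y":0,"z":0.5,"rx":0,"ry":0,"rz":0,"hand":0},{"x":0,"y":0,"z":0.5,"rx":0,"ry":0,"rz":0,"hand":0},{"x":0,"y":0,"z":0,"rx":0,"ry":0,"rz":0,"hand":0},{"x":0,"y":0,"z":0,"rx":0,"ry":0,"rz":0,"hand":0}]'
```

```text
clock: 21.88
eef_pos: [458.0, 320.4, 39.3]
tcp_rot: [3.142, 0.0, 2.944]
contact_force: [-0.6, -0.2, -2.5]
opening: 0.213
grasp_force: 107.8
```

```bash

python3 -m creep '[{"x":0,"y":0,"z":0.5,"rx":0,"ry":0,"rz":0,"hand":0},{"x":0,"y":0,"z":0.5,"rx":0,"ry":0,"rz":0,"hand":0},{"x":0,"y":0,"z":0.5,"rx":0,"ry":0,"rz":0,"hand":0},{"x":0,"y":0,"z":0,"rx":0,"ry":0,"rz":0,"hand":0},{"x":0,"y":0,"z":0,"rx":0,"ry":0,"rz":0,"hand":0}]'
```

```text
clock: 22.5
eef_pos: [457.9, 320.5, 38.9]
tcp_rot: [3.141, 0.0, 2.944]
contact_force: [-4.9, -2.4, 13.1]
opening: 0.214
grasp_force: 110.2
```

Contact made. I'll release gradually, rise straight up and take a look.

```bash

python3 -m creep '[{"x":0,"y":0,"z":0,"rx":0,"ry":0,"rz":0,"hand":20},{"x":0,"y":0,"z":0,"rx":0,"ry":0,"rz":0,"hand":24},{"x":0,"y":0,"z":0,"rx":0,"ry":0,"rz":0,"hand":32},{"x":0,"y":0,"z":0,"rx":0,"ry":0,"rz":0,"hand":45},{"x":0,"y":0,"z":0,"rx":0,"ry":0,"rz":0,"hand":50},{"x":0,"y":0,"z":0,"rx":0,"ry":0,"rz":0,"hand":50},{"x":4,"y":0,"z":-5,"rx":0,"ry":0,"rz":0,"hand":50},{"x":10,"y":0,"z":-20,"rx":0,"ry":0,"rz":0,"hand":50},{"x":15,"y":0,"z":-30,"rx":0,"ry":0,"rz":0,"hand":50},{"x":20,"y":0,"z":-40,"rx":0,"ry":0,"rz":0,"hand":50},{"x":20,"y":0,"z":-40,"rx":0,"ry":0,"rz":0,"hand":50},{"x":20,"y":0,"z":-40,"rx":0,"ry":0,"rz":0,"hand":50},{"x":20,"y":0,"z":-40,"rx":0,"ry":0,"rz":0,"hand":50},{"x":20,"y":0,"z":-30,"rx":0,"ry":0,"rz":0,"hand":50},{"x":0,"y":0,"z":0,"rx":0,"ry":0,"rz":0,"hand":50},{"x":0,"y":0,"z":0,"rx":0,"ry":0,"rz":0,"hand":50}]'
python3 - <<'E'
from h import *
import cv2
a=grab_frame("scene")[100:400,180:580][:,:,::-1];b=grab_frame("side")[245:395,190:390][:,:,::-1]
cv2.imwrite("pics/s7.png",np.hstack([cv2.resize(i,(400,300),interpolation=cv2.INTER_CUBIC) for i in(a,b)]))
E
```

```text
clock: 24.5
eef_pos: [331.3, 345.4, 282.3]
tcp_rot: [-3.141, -0.0, 2.944]
contact_force: [0.8, 0.6, 0.1]
opening: 0.585
grasp_force: 0.0
```

View pics/s7.png

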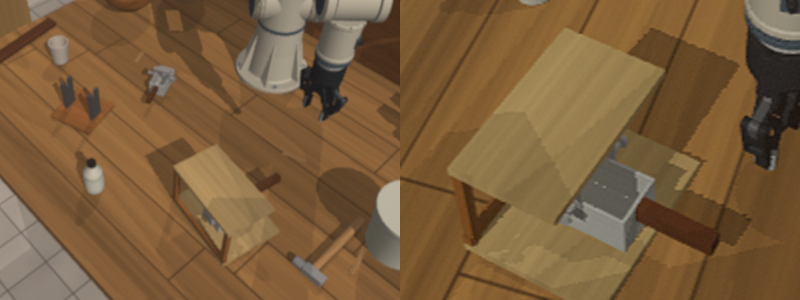

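The pan rests flat on the deck with its handle straight out of the front (side crop: near base corner (627,250), handle end (717,245)). The bystanders have not moved. One quick numeric check, then hand in.

```bash
python3 - <<'E'
from h import *
c=get_calibration("side"); s=[552.07,301.24,-.2]
for z,u,v in((12,627,250),(72,630,215),(57,690,228+0)):
    w=ray(c,(190+(u-400)/2,245+v/2),z); d=w[:2]-s[:2]; print(np.cos(.2)*d[0]-np.sin(.2)*d[1],np.sin(.2)*d[0]+np.cos(.2)*d[1])
E
```

```text
-64.33930977230581 32.756932940551664
-64.28641856847118 22.856794297926264
-128.15030802573378 -4.307280900667877
```

The base corner comes out at shelf (-64, 33), against a nominal (-65, 36), so the pan is centred.

```bash
python3 -c "
from rig import *
print(sign_off())"
```

```text
the job is handed in; nothing more can be done
None
```

The job is handed in: the pan went from stand to bench to shelf, and by the last pictures it sits centred on the deck with the handle straight out the front and the bystanders unmoved; no verdict was returned.

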